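Dial the rack address into the watering controller

ROBOT

A 7-joint arm with a two-finger parallel gripper is mounted at the origin on the work surface. World frame = base frame: x ahead of the robot, y to its left, z up, the work surface at z = 0. Lengths are in m, angles in rad, forces in N, time in s.
With the tool pointing down it reaches from about 0.4 to 0.9 m from the base axis. Payload 5.5 kg.
Tool frame: the origin (TCP) lies on the centre line of the jaws, within the pads' length; the fingertips stand arm.nose_length ahead of it and the grasp point (between the pads) lies 2 mm behind it (arm.nose_length is the distance from the TCP to the fingertips, in m); z points along the fingers, y is the direction in which the jaws open and shut (so a half turn about z gives the same grasp; the last joint's range is limited). The gripper opens to 92 mm and grips with 3 to 60 N. Pads are 19 mm wide; open, the fingers measure 130 mm over their backs; the gripper's body (75 mm by 190 mm) begins 47 mm behind the grasp point.
Start: joints at [0.263, 0.501, -0.427, 1.55, 0.221, 1.138, -0.21], TCP at [0.65, 0, 0.204] pointing down, gripper open.
Joint ranges: [-2.88, 2.88], [-0.31, 2.03], [-1.54, 1.56], [0.2, 2.42], [-1.41, 4.55], [0.19, 2.02], [-2.57, 2.57]. Speed limits (rad/s): [2.57, 2.57, 3.14, 3.14, 3.14, 3.14, 3.14].

INTERFACE

Orientations are given as a 3x3 rotation matrix whose columns are the frame's x, y, z axes.
In Python, from cell import arm gives the robot as it stands. Calls block until the motion is done:
- arm.move_pose(position, orientation): joint-space move of the TCP to a pose.
- arm.servo_line(position, orientation=None, velocity=0.15, force_limit=None): straight line of the TCP; orientation=None keeps the orientation; velocity is the mean speed in m/s. With force_limit (N) it stops when the force on the tool has changed by that much, and returns True; else False.
- arm.set_joints(angles): joint-space move.
- arm.open() and arm.close_gripper(): open the fingers fully, or close them until they stop; the grip force is fixed at half the most.
- arm.wait(seconds).
- arm.inverse_kinematics(position, orientation): joint angles nearest the present ones, or None.
- arm.get_obs(): the state.
- arm.camera(name): name is "scene" or "side" or "wrist"; returns a dict with "img" (480x640x3 uint8, blue, green, red), "camera_matrix" (3x3 intrinsics, pixels), "dist_coeffs" ([k1, k2, p1, p2, k3] as OpenCV has them; the pictures are not rectified), "pose" (4x4, takes a point from camera to world coordinates); the wrist camera has in their place "T_tool_cam" (4x4, takes a point from camera to tool coordinates, whose origin is the TCP and whose axes are the flange's). Camera axes: x right, y down, z forward; pixel columns grow to the right and rows downward; lengths in m; the calibration is good to about 2 mm. A picture is of the moment at which its call begins: read the wrist's pose just before it. There is no depth.
A pose or a line that the arm cannot do raises arm.Unreachable and nothing moves.
- arm.sign_off(): hands the job in, once; it reports no verdict.
The state is a dict: "time_s": time; "joint_pos": joint angles; "joint_vel": joint speeds; "joint_efforts": joint torques, N m; "ee_pos": TCP position; "orientation": TCP orientation; "force": force on the tool from outside, world axes, zero at the start; "moment": the same for the moment, N m; "gripper_width": opening from 0.0 (shut) to 1.0 (fully open).
Only numpy, scipy, OpenCV 4.12 (cv2) and the standard library are available. Lean on these libraries where they do the work, as an engineer would, in place of code of your own. Each camera call takes 0.05 s, during which the arm holds its last target. There are 200 camera calls.

TASK

Give this grow rack's watering controller its address: roll the wheel in the blue frame to 5 and the wheel in the yellow frame to 2 (that many pips centred on top), then press the green store button well down and let go. Press gently, never with more than about 18 newtons anywhere on the controller, do not press the button before the address is set, and leave the other things on the table where they are.

Things in the scene. Friction and masses are not known exactly. Their poses are not given: they have to be found in the camera images.
- controller: grey box with a white top panel, 150 mm (x) by 290 mm (y) by 70 mm high, fixed to the table; origin at the centre of its underside, z up, x away from the robot, y to the robot's left. Along y on the panel: blue-framed wheel at +85 mm, yellow-framed wheel at +5 mm, green button at -85 mm
- blue_slot (a point): point on the white panel below the top of the blue-framed wheel, 70 mm above the table, level with the axle in x, y. The wheel's top is nominally 18 mm above it, but up to 5 mm higher or lower, not measured: find it by feel. The wheel yields down on a spring, 8 N per mm, at most 7 mm. Stiff to turn (3.2 N at the rim): a light touch slips, press with 9 to 14 N. Frame 4 mm high, 78 by 41 mm
- yellow_slot (a point): point on the white panel below the top of the yellow-framed wheel, 70 mm above the table, level with the axle in x, y. The wheel's top is nominally 18 mm above it, but up to 5 mm higher or lower, not measured: find it by feel. The wheel yields down on a spring, 8 N per mm, at most 7 mm. Stiff to turn (3.2 N at the rim): a light touch slips, press with 9 to 14 N. Frame 4 mm high, 78 by 41 mm
- blue_wheel (a joint): rubber-rimmed wheel in the blue frame, 56 mm across, 22 mm wide, axle along the controller's y. Rad: digit n is topmost at n x 0.785. A closed fingertip pressed on its top and dragged along the controller's x rolls it (turn = drag / 28 mm); dragging to +x raises the reading, to -x lowers it; stops just past 0 and 7. No clicks: it stays where left (allowed 0.16 rad off). Tiles: 5 is light blue with 5 pips, its neighbours 4 pink and 6 green
- yellow_wheel (a joint): rubber-rimmed wheel in the yellow frame, 56 mm across, 22 mm wide, axle along the controller's y. Rad: digit n is topmost at n x 0.785. A closed fingertip pressed on its top and dragged along the controller's x rolls it (turn = drag / 28 mm); dragging to +x raises the reading, to -x lowers it; stops just past 0 and 7. No clicks: it stays where left (allowed 0.16 rad off). Tiles: 2 is orange with 2 pips, its neighbours 1 yellow and 3 red
- store_button_top (a point): centre of the top face of the green round push button, 30 mm across
- store_button (a joint): travel of the green button in m: 0 up, 0.008 on its hard stop; it counts from 0.004 down (5 N); spring, about 10 N at the bottom; it comes back up by itself
- seed_jar: closed jar standing behind the controller, 60 mm across, 90 mm high; origin under its centre; leave alone
- nozzle: small brass nozzle standing between robot and controller, 24 mm across, 34 mm high; origin under its centre; leave alone
- measuring_cup: white cup, 70 mm across, 70 mm high; origin under its centre; leave alone
- spray_bottle: blue bottle, 64 mm across, 160 mm high; origin under its centre; leave alone
- brush: hand brush lying on the table; origin under its middle; leave alone
- pot: terracotta-coloured pot, 80 mm across, 70 mm high; origin under its centre; leave alone

How it is judged:
By the outcome, as a careful person would: the job done as asked, in the order asked, and still so for the second after the job is handed in, with the robot touching nothing.
It also fails if it takes over 67 s, if anything falls off the work surface, if the arm or the gripper's body presses on something with over 40 N, if the wrist force passes 120 N, or if a joint passes its speed limit or range.

## Working session

There is one attempt and no reset: what is moved stays moved. The work goes in short steps, each a Python script; the robot and the scene stay as the last script left them, time stands still between calls to the robot, and variables do not carry over. Pictures are saved under pics/ and viewed, about 8 in all and at most 12, crops included, and the job is handed in when it is done.

```bash
mkdir -p pics; ls
python3 - <<'E'
from cell import arm
import cv2,numpy as np
for n in ("scene","wrist"):
    c=arm.camera(n); cv2.imwrite(f"pics/{n}0.png",c["img"])
    print(n,c["camera_matrix"].tolist(),c["dist_coeffs"],c.get("pose",c.get("T_tool_cam")))
o=arm.get_obs();print(arm.nose_length,o["ee_pos"],o["orientation"],o["force"],o["time_s"])
E
```

```text
pics
scene [[447.9839585301909, 0.0, 318.3036413958171], [0.0, 447.9839585301909, 242.4511630780208], [0.0, 0.0, 1.0]] [-0.0877074  0.         0.         0.         0.       ] [[ 0.22858198  0.52768403 -0.81810748  1.4274443 ]
 [ 0.97351783 -0.12074827  0.19412083 -0.20484817]
 [ 0.0036494  -0.84081474 -0.54131068  0.65584824]
 [ 0.          0.          0.          1.        ]]
wrist [[343.2212753231588, 0.0, 317.2519364310034], [0.0, 343.2212753231588, 240.25439843507687], [0.0, 0.0, 1.0]] [-0.06155143  0.          0.          0.          0.        ] [[ 1.36058912e-03 -9.54062500e-01 -2.99604563e-01  8.15104528e-02]
 [ 9.99998707e-01  1.04132635e-03  1.22527152e-03  7.05095880e-04]
 [-8.56999489e-04 -2.99605842e-01  9.54062684e-01 -1.80692088e-01]
 [ 0.00000000e+00  0.00000000e+00  0.00000000e+00  1.00000000e+00]]
0.017 [ 6.49322829e-01 -6.20429789e-05  2.03471348e-01] [[ 3.03282462e-06  9.99998399e-01 -1.78930842e-03]
 [ 1.00000000e+00 -2.98539451e-06  2.65101803e-05]
 [ 2.65047961e-05 -1.78930850e-03 -9.99998399e-01]] [-0.16068054 -0.63026615  0.4326013 ] 0.1
```

View pics/scene0.png

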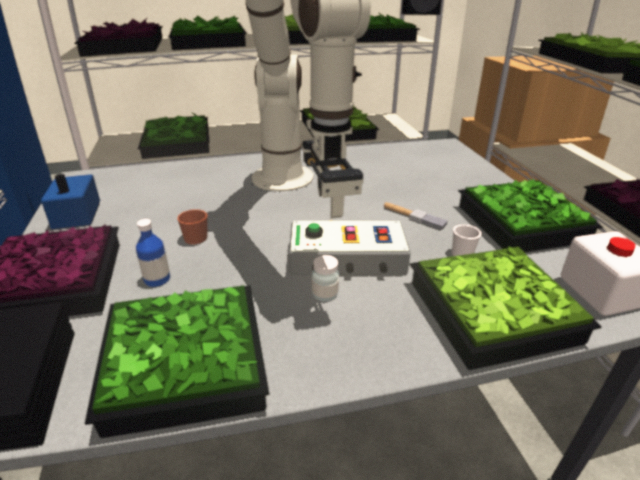

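View pics/wrist0.png

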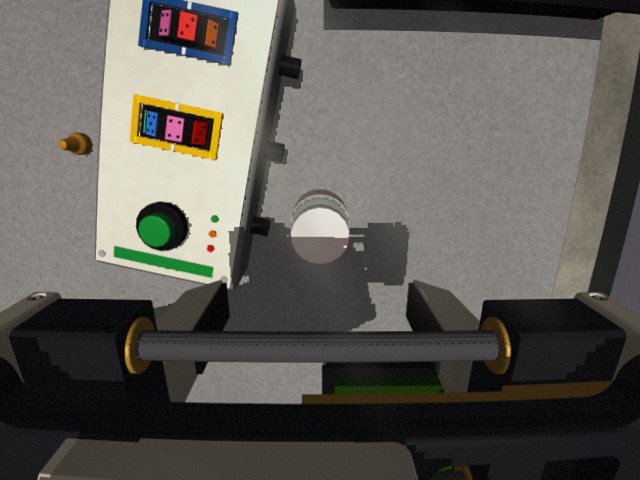

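The wrist picture shows the yawed controller: blue frame near (187,28) with red 3 on top and pink 4 to −x, yellow frame near (176,127) with pink 4 on top, and the button near (158,229). The seed jar is at (320,235) and the nozzle at (75,143). I'll enlarge it.

Run:
```python
import cv2
i=cv2.imread("pics/wrist0.png")
a=cv2.resize(i[0:170,120:250],None,fx=4.4,fy=3.5,interpolation=cv2.INTER_CUBIC)
a=cv2.resize(i[0:150,100:300],None,fx=4,fy=4,interpolation=cv2.INTER_CUBIC)
cv2.imwrite("pics/crop0.png",a)
```

```text
(no output)
```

View pics/crop0.png

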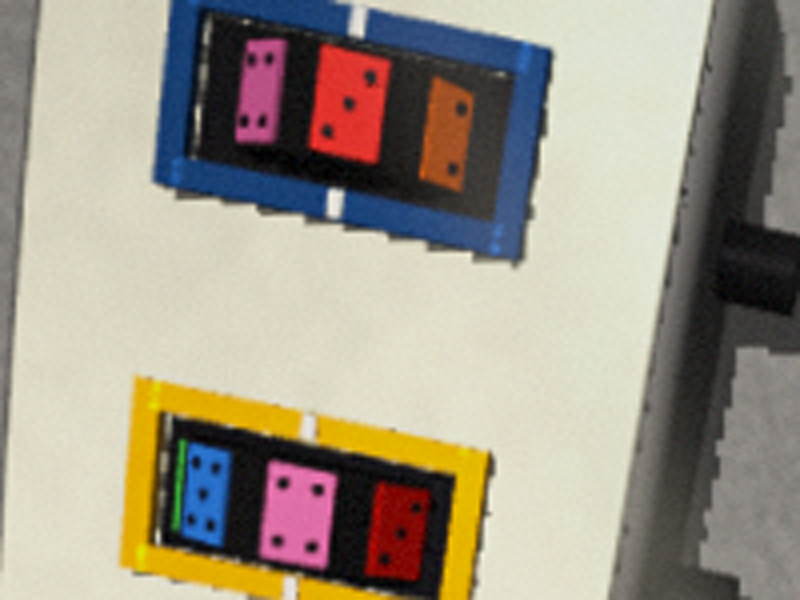

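```bash
cat > h.py <<'E'
from cell import arm
import cv2,numpy as np,json
from scipy.optimize import least_squares
def Tcam(c,o):
    T=np.eye(4);T[:3,:3]=o["orientation"];T[:3,3]=o["ee_pos"];return T@c["T_tool_cam"]
def snap(name):
    o=arm.get_obs();c=arm.camera("wrist");cv2.imwrite(f"pics/{name}.png",c["img"])
    np.savez(f"pics/{name}.npz",T=Tcam(c,o),K=c["camera_matrix"],d=c["dist_coeffs"]);return o
def ray(uv,z,n):
    f=np.load(f"pics/{n}.npz");uv=np.array(uv,float).reshape(-1,1,2)
    p=cv2.undistortPoints(uv,f["K"],f["d"])[:,0];r=np.c_[p,np.ones(len(p))]@f["T"][:3,:3].T
    t=f["T"][:3,3];return t+r*((z-t[2])/r[:,2])[:,None]
def fit(local,world):
    def res(q):
        c,s=np.cos(q[2]),np.sin(q[2]);return (local@np.array([[c,s],[-s,c]])+q[:2]-world).ravel()
    r=least_squares(res,[.6,.1,-.2]);return r.x,r.fun.reshape(-1,2)
def ctl(q,x,y):
    c,s=np.cos(q[2]),np.sin(q[2]);return np.array([q[0]+c*x-s*y,q[1]+s*x+c*y])
def ori(q):  # tool y along controller x, z down
    c,s=np.cos(q[2]),np.sin(q[2]);return np.array([[-s,c,0],[c,s,0],[0,0,-1.]])
E
python3 - <<'E'
from h import *
c=arm.camera("wrist");o=arm.get_obs()
np.savez("pics/wrist0.npz",T=Tcam(c,o),K=c["camera_matrix"],d=c["dist_coeffs"])
uv=[(138.75,45.75),(229.5,65.5),(238,11.75),(133.75,94),(222.5,113),(130.5,142)]
h,w=.039,.0205
L=np.array([(-h,.085-w),(h,.085-w),(h,.085+w),(-h,.005+w),(h,.005+w),(-h,.005-w)])
q,r=fit(L,ray(uv,.074,"wrist0")[:,:2]);print(q,(r*1e3).round(1).tolist())
np.save("q.npy",q)
p=ctl(q,0,-.045);print(p)
arm.close_gripper()
arm.move_pose([*p,.17],ori(q));o=snap("w1");print(o["ee_pos"],o["gripper_width"],o["force"],o["time_s"])
E
```

```text
[ 0.52524631  0.08209671 -0.21865578] [[-0.3, -0.0], [0.2, 0.3], [-0.0, -0.3], [0.2, -0.0], [0.1, 0.0], [-0.2, 0.0]]
[0.51548502 0.03816816]
[0.51582524 0.03814364 0.17057776] 0.00400144051866147 [ 0.89251491 -0.40119526  0.28391035] 2.225
```

View pics/w1.png

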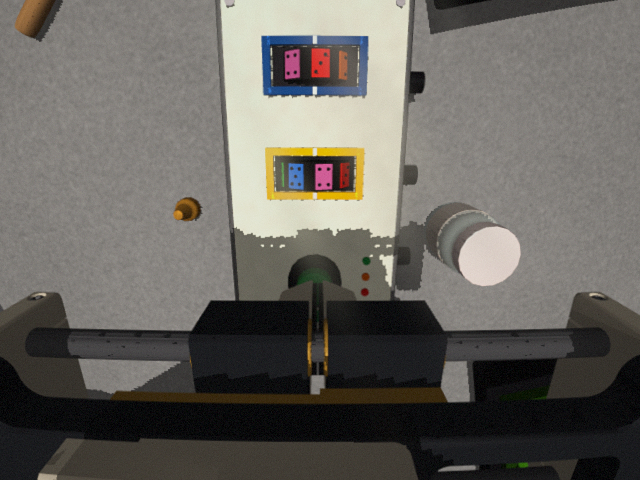

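The fit is good to 0.3 mm. In w1 the blue wheel's red 3 is at u≈320 and the yellow wheel's pink 4 is at u≈324, against notches at 315. Next: measure the angles, feel for the blue wheel and make a first stroke.

```bash
cat >> h.py <<'E'
Q=np.load("q.npy") if __import__("os").path.exists("q.npy") else None
R=None if Q is None else ori(Q)
Y={"b":.085,"y":.005}
def phis(n,wh,top=.088):
    "angles (from top toward +x) of the coloured tiles of a wheel in picture n"
    f=np.load(f"pics/{n}.npz");W=np.linalg.inv(f["T"]);im=cv2.imread(f"pics/{n}.png")
    pr=lambda P:cv2.projectPoints((np.asarray(P)@W[:3,:3].T+W[:3,3]),np.zeros(3),np.zeros(3),f["K"],f["d"])[0][:,0]
    c=[[*ctl(Q,sx*.031,Y[wh]+sy*.0125),.074] for sx,sy in((-1,-1),(1,-1),(1,1),(-1,1))]
    m=np.zeros(im.shape[:2],np.uint8);cv2.fillPoly(m,[pr(c).astype(int)],1)
    hsv=cv2.cvtColor(im,cv2.COLOR_BGR2HSV)
    ok=((hsv[...,1]>90)&(hsv[...,2]>90)&(m>0)).astype(np.uint8)
    k,l,s,ce=cv2.connectedComponentsWithStats(ok)
    a=np.linspace(-1.4,1.4,561)
    u=pr([[*ctl(Q,.028*np.sin(t),Y[wh]),top-.028+.028*np.cos(t)] for t in a])[:,0]
    out=[]
    for i in range(1,k):
        if s[i,4]<40: continue
        x0,w=s[i,0],s[i,2]
        ph=[float(np.interp(v,u,a)) for v in(x0-.5,x0+w-.5)]
        out.append((round(float(np.mean(ph)),3),int(s[i,4]),np.median(hsv[l==i],axis=0).astype(int).tolist()))
    return sorted(out)
N=arm.nose_length
def at(x,y,ztip): return [*ctl(Q,x,y),ztip+N]
def fz(n=4):
    v=[]
    for _ in range(n): arm.wait(.03);v.append(arm.get_obs()["force"])
    return np.mean(v,axis=0)
def stroke(wh,x0,x1,F=11.5,zstart=.100,vel=.03,up=.108):
    y=Y[wh];arm.servo_line(at(x0,y,up),R,velocity=.12)
    arm.servo_line(at(x0,y,zstart),velocity=.06)
    f0=fz()
    hit=arm.servo_line(at(x0,y,.081),velocity=.012,force_limit=3.)
    zt=arm.get_obs()["ee_pos"][2]-N;z=zt;f=fz()-f0
    print("hit",hit,"ztip",round(zt,4),"F",f.round(2))
    for _ in range(6):
        e=F-abs(f[2])
        if not hit or abs(e)<.7: break
        z-=np.clip(e/8000*.8,-.001,.0006);arm.servo_line(at(x0,y,z),velocity=.01);f=fz()-f0
    print("press z",round(z,4),"F",f.round(2))
    if hit and 8<abs(f[2])<15:
        st=arm.servo_line(at(x1,y,z),velocity=vel,force_limit=7);f1=fz(2)-f0;print("drag stopped",st,"F",f1.round(2))
    e=arm.get_obs()["ee_pos"]
    arm.servo_line([e[0],e[1],up+N],velocity=.08);return z
def look(n,tops={}):
    arm.servo_line([*ctl(Q,0,-.045),.17],R,velocity=.2);arm.wait(.15);o=snap(n)
    for w in "by":print(w,phis(n,w,tops.get(w,.088)))
    print("t",o["time_s"])
E
python3 - <<'E'
from h import *
for w in "by":print(w,phis("w1",w))
arm.servo_line(at(0,.085,.12),R,velocity=.2)
stroke("b",-.007,.007)
look("w2")
E
```

```text
b [(-0.686, 404, [165, 142, 184]), (0.117, 552, [1, 188, 214]), (0.771, 219, [10, 142, 167])]
y [(-1.293, 47, [54, 104, 149]), (-0.624, 350, [108, 149, 192]), (0.231, 438, [165, 140, 206]), (1.067, 207, [2, 200, 136])]
hit False ztip 0.0811 F [ 0.25 -0.58 -0.01]
press z 0.0811 F [ 0.25 -0.58 -0.01]
b [(-0.681, 405, [165, 142, 184]), (0.117, 548, [1, 188, 213]), (0.771, 218, [10, 143, 166])]
y [(-0.621, 340, [108, 153, 192]), (0.228, 439, [165, 140, 206]), (1.045, 216, [2, 197, 136])]
t 7.125
```

Run:
```python
from h import *
arm.servo_line(at(0,.085,.10),R,velocity=.25)
arm.servo_line(at(0,.085,.084),velocity=.08);f0=fz()
for x in (0,-.007):
    arm.servo_line(at(x,.085,.084),velocity=.05)
    h=arm.servo_line(at(x,.085,.077),velocity=.012,force_limit=3.)
    print(x,h,arm.get_obs()["ee_pos"][2]-N,(fz()-f0).round(2))
arm.servo_line(at(0,.085,.095),velocity=.1)
print(arm.get_obs()["time_s"])
```

```text
0 False 0.07696997802003099 [-0.22 -0.12 -0.48]
-0.007 False 0.07697377285121006 [-0.86 -0.22 -0.51]
11.0417
```

No contact with the tip at 77 mm, so I'll look with the other cameras.

Run:
```python
from h import *
arm.servo_line(at(0,.085,.079),R,velocity=.06)
o=arm.get_obs();print(o["ee_pos"],at(0,.085,.079),o["orientation"].round(3).tolist())
ims=[]
for n in("side","scene"):
    c=arm.camera(n);W=np.linalg.inv(c["pose"]);i=c["img"]
    p=cv2.projectPoints(np.array([[*ctl(Q,0,.085),.079]])@W[:3,:3].T+W[:3,3],np.zeros(3),np.zeros(3),c["camera_matrix"],c["dist_coeffs"])[0].ravel()
    print(n,p);u,v=np.clip(p.astype(int),[50,50],[589,429])
    ims.append(cv2.resize(i[v-50:v+50,u-50:u+50],(400,400),interpolation=cv2.INTER_CUBIC))
cv2.imwrite("pics/sc.png",np.hstack(ims))
```

```text
[0.54279326 0.1649014  0.09491373] [np.float64(0.5436843073312841), np.float64(0.16507285366712748), 0.096] [[0.217, 0.976, -0.002], [0.976, -0.217, -0.0], [-0.001, -0.002, -1.0]]
side [248.9241296  292.45678648]
scene [381.3201545  231.95263947]
```

View pics/sc.png

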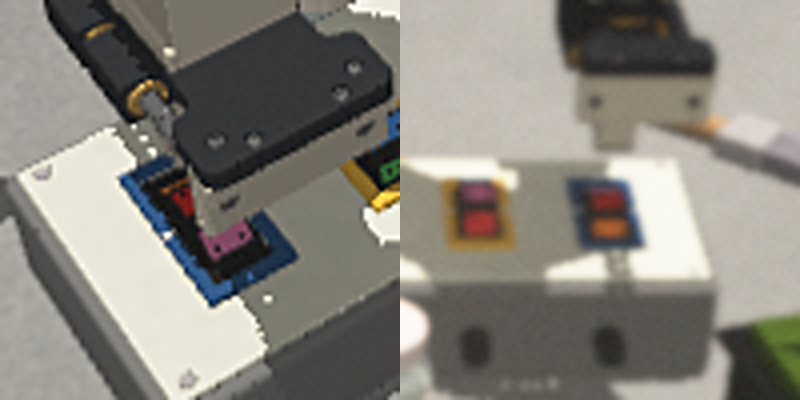

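Run:
```python
from h import *
ims=[]
for n in("side","scene"):
    c=arm.camera(n);W=np.linalg.inv(c["pose"]);i=c["img"]
    e=arm.get_obs()["ee_pos"]
    P=np.array([[e[0],e[1],z] for z in(.078,.088,.098,.108,.118)])
    p=cv2.projectPoints(P@W[:3,:3].T+W[:3,3],np.zeros(3),np.zeros(3),c["camera_matrix"],c["dist_coeffs"])[0][:,0]
    u,v=p[1].astype(int);print(n,c["pose"].round(3).tolist(),p.round(1).tolist())
    a=cv2.resize(i[v-40:v+40,u-27:u+27],None,fx=7.4,fy=7.4,interpolation=cv2.INTER_CUBIC)
    for k,s in enumerate(p): cv2.circle(a,tuple(((s-[u-27,v-40])*7.4).astype(int).tolist()),3,[(255,255,0),(0,255,0),(255,0,255),(0,0,255),(255,0,0)][k],-1)
    ims.append(a)
cv2.imwrite("pics/sc2.png",np.hstack(ims))
```

```text
side [[-0.752, -0.482, 0.449, 0.177], [-0.659, 0.541, -0.523, 0.422], [0.01, -0.689, -0.724, 0.667], [0.0, 0.0, 0.0, 1.0]] [[248.9, 292.8], [248.3, 289.2], [247.7, 285.5], [247.0, 281.7], [246.4, 277.8]]
scene [[0.229, 0.528, -0.818, 1.427], [0.974, -0.121, 0.194, -0.205], [0.004, -0.841, -0.541, 0.656], [0.0, 0.0, 0.0, 1.0]] [[381.4, 232.3], [381.7, 228.9], [382.0, 225.4], [382.3, 221.8], [382.7, 218.3]]
```

View pics/sc2.png

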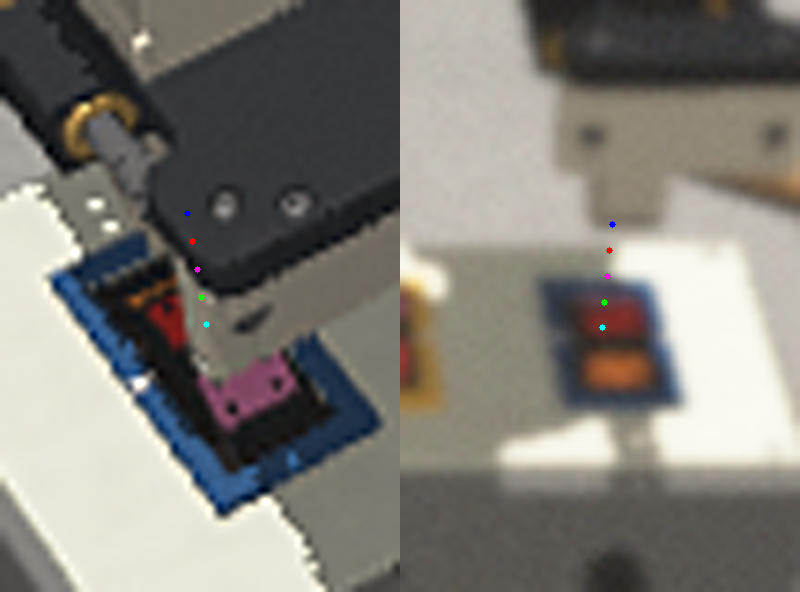

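Run:
```python
from h import *
A=[];b=[]
for n,uv in(("side",(251,298.5)),("scene",(384.4,218))):
    c=arm.camera(n);T=c["pose"]
    p=cv2.undistortPoints(np.array([[uv]],float),c["camera_matrix"],c["dist_coeffs"])[0,0]
    d=T[:3,:3]@[*p,1];d/=np.linalg.norm(d);M=np.eye(3)-np.outer(d,d);A.append(M);b.append(M@T[:3,3])
X=np.linalg.solve(sum(A),sum(b));print(X,[np.linalg.norm(M@X-v) for M,v in zip(A,b)])
o=arm.get_obs();print(o["ee_pos"],o["force"],o["joint_pos"],o["time_s"])
d=X-[*ctl(Q,0,0),0];c,s=np.cos(Q[2]),np.sin(Q[2]);print("ctl",c*d[0]+s*d[1],-s*d[0]+c*d[1])
```

```text
[0.5178981  0.18091812 0.10234442] [np.float64(0.00022549404428055735), np.float64(0.0002254940442805296)]
[0.54390344 0.16517372 0.09623871] [-0.22891645 -0.20765368  0.06673541] [-9.71688547e-04  4.90930374e-01 -4.34065657e-01  1.84983041e+00
  2.65400986e-01  8.57342744e-01 -7.83605358e-01] 11.7583
ctl -0.02860935558309631 0.09487451036927584
```

Run:
```python
from h import *
cs={n:arm.camera(n) for n in("side","scene")}
def pr(n,P):
    c=cs[n];W=np.linalg.inv(c["pose"]);return cv2.projectPoints(np.array(P)@W[:3,:3].T+W[:3,3],np.zeros(3),np.zeros(3),c["camera_matrix"],c["dist_coeffs"])[0][:,0]
print("scene0 tip", pr("scene",[[.65+.065,0,z] for z in(.187,.2,.21)]+[[.65+.046,0,z] for z in(.187,.2,.21)]).round(1).tolist())
e=arm.get_obs()["ee_pos"]
a=cv2.imread("pics/scene0.png")[140:230,290:390];a=cv2.resize(a,(400,360),interpolation=cv2.INTER_CUBIC)
for z,col in((.187,(255,255,0)),(.204,(0,0,255))):
  for x in(.696,.715):
    s=(pr("scene",[[x,0,z]])[0]-[290,140])*4;cv2.circle(a,tuple(s.astype(int).tolist()),2,col,-1)
im=cs["side"]["img"];u,v=245,285
b=cv2.resize(im[v-45:v+45,u-50:u+50],(400,360),interpolation=cv2.INTER_CUBIC)
def dot(P,col):
    s=(pr("side",[P])[0]-[u-50,v-45])*4;cv2.circle(b,tuple(s.astype(int).tolist()),2,col,-1)
for sx in(-.039,.039):
  for sy in(-.0205,.0205): dot([*ctl(Q,sx,.085+sy),.074],(0,255,0))
for sx in(-.019,.019):
  for sy in(-.0095,.0095):
    p=e[:2]+ctl(Q,sx,sy)-Q[:2];dot([*p,.079],(255,255,0));dot([*p,.1],(0,0,255))
cv2.imwrite("pics/sc3.png",np.hstack([a,b]))
```

```text
scene0 tip [[336.1, 239.1], [336.3, 233.5], [336.4, 229.1], [333.6, 234.2], [333.8, 228.6], [333.9, 224.2]]
```

View pics/sc3.png

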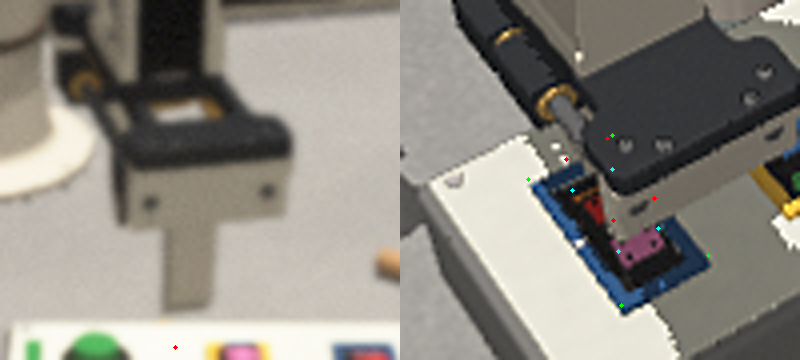

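The side frame corners project where they should, but the visible fingertip does not sit at the expected place. I'll lift clear and take one wider look.

Run:
```python
from h import *
ims=[]
for n,(u,v) in(("side",(250,270)),("scene",(375,190))):
    im=arm.camera(n)["img"][v-85:v+85,u-57:u+57]
    ims.append(cv2.resize(im,None,fx=3.5,fy=3.5,interpolation=cv2.INTER_CUBIC))
cv2.imwrite("pics/sc4.png",np.hstack(ims))
```

```text
(no output)
```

View pics/sc4.png

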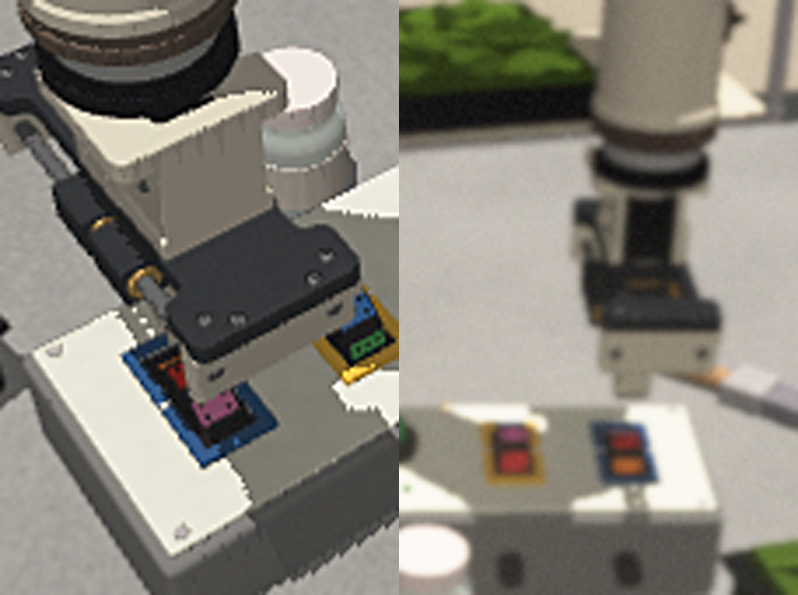

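The scene view, and the finger's length in w1, both suggest the closed tip ends about 40 mm short of nominal. Feel agrees, so I'll keep descending with a 3 N guard.

Run:
```python
from h import *
o=arm.get_obs();print(o["gripper_width"],o["ee_pos"]);f0=fz()
h=arm.servo_line(at(0,.085,.040),R,velocity=.015,force_limit=2.5)
o=arm.get_obs();print(h,o["ee_pos"][2]-N,(fz()-f0).round(2),o["time_s"])
ims=[]
for n,(u,v) in(("side",(250,270)),("scene",(375,190))):
    im=arm.camera(n)["img"][v-85:v+85,u-57:u+57]
    ims.append(cv2.resize(im,None,fx=3.5,fy=3.5,interpolation=cv2.INTER_CUBIC))
cv2.imwrite("pics/sc5.png",np.hstack(ims))
```

```text
0.005021624875936908 [0.54381437 0.16507278 0.09615914]
True 0.044352781672577085 [ 0.05 -0.6   5.04] 14.1167
```

View pics/sc5.png

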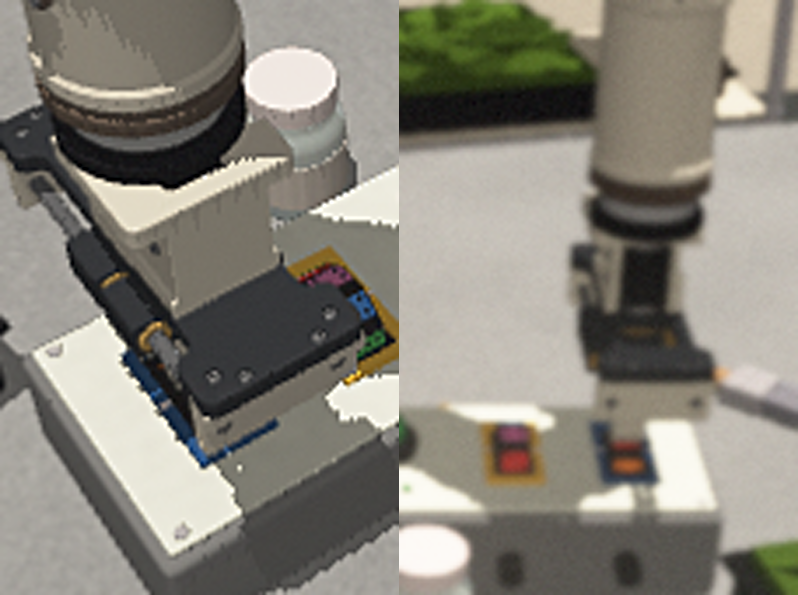

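The tip is now on the wheel's top, so the real fingertip sits about 40 mm behind the nominal one. I'm adopting that offset and starting to roll.

```bash
sed -i 's/^N=arm.nose_length/N=arm.nose_length-.040/; s/at(x0,y,.081),velocity=.012,force_limit=3./at(x0,y,.074),velocity=.015,force_limit=2.5/' h.py
python3 - <<'E'
from h import *
stroke("b",-.010,.010,zstart=.089,up=.096)
arm.servo_line(at(0,.045,.11),velocity=.2)
look("w3",{"b":.085})
E
```

```text
hit True ztip 0.0837 F [-0.82 -0.33  5.16]
press z 0.0816 F [-3.   -1.39 10.96]
drag stopped False F [-0.85 -0.98  6.18]
b [(-0.757, 377, [107, 198, 184]), (0.077, 518, [166, 115, 218]), (0.785, 241, [2, 129, 154])]
y [(-1.291, 51, [53, 108, 145]), (-0.625, 357, [108, 153, 192]), (0.225, 443, [165, 140, 206]), (1.063, 218, [2, 196, 135])]
t 20.4833
```

Run:
```python
from h import *
arm.servo_line(at(0,.085,.105),R,velocity=.25)
stroke("b",-.0095,.0095,zstart=.0865,up=.092)
arm.servo_line(at(0,.045,.107),velocity=.2)
z=stroke("y",.008,-.008,zstart=.099,up=.103)
stroke("y",.008,-.008,zstart=z+.004,up=z+.008)
arm.servo_line(at(0,-.01,.11),velocity=.2)
look("w4",{"b":.085,"y":z+.0015})
```

```text
hit True ztip 0.0838 F [-0.31  0.18  5.2 ]
press z 0.0818 F [-2.8  -0.89 11.24]
drag stopped False F [-0.5  -1.59  6.98]
hit True ztip 0.0921 F [-0.14 -0.15  5.16]
press z 0.0898 F [-0.86 -1.58 10.05]
drag stopped False F [ 1.99 -3.03 12.43]
hit True ztip 0.0922 F [0.64 0.11 4.38]
press z 0.0899 F [-0.39 -1.2   9.88]
drag stopped False F [ 2.58 -2.21 12.52]
b [(-0.845, 305, [62, 180, 130]), (0.011, 538, [106, 150, 229])]
y [(-0.752, 311, [169, 115, 185]), (0.078, 477, [1, 233, 218]), (0.922, 287, [12, 216, 169])]
t 36.9
```

Run:
```python
from h import *
arm.servo_line(at(0,.005,.105),R,velocity=.25)
z=stroke("y",.008,-.008,F=11.5,zstart=.0945,up=.098)
look("w5",{"b":.085,"y":z+.0015})
```

```text
hit True ztip 0.0922 F [-0.09 -0.12  4.39]
press z 0.0899 F [-0.69 -0.42  9.78]
drag stopped False F [ 1.58 -1.83 12.46]
b [(-0.849, 303, [62, 180, 130]), (0.01, 540, [106, 151, 229])]
y [(-1.06, 48, [171, 100, 178]), (-0.411, 432, [2, 216, 205]), (0.414, 428, [13, 254, 216]), (1.126, 126, [24, 193, 130])]
t 42.8833
```

Run:
```python
from h import *
arm.servo_line(at(0,.005,.105),R,velocity=.25)
z=stroke("y",.0069,-.0069,F=11.5,zstart=.0945,up=.098)
look("w6",{"b":.085,"y":z+.0015})
i=cv2.imread("pics/w6.png");cv2.imwrite("pics/w6c.png",cv2.resize(i[20:320,215:415],(400,600),interpolation=cv2.INTER_CUBIC))
```

```text
hit True ztip 0.0925 F [0.14 0.34 4.89]
press z 0.0904 F [-1.15 -0.2  10.11]
drag stopped False F [ 1.85 -1.56 11.57]
b [(-0.845, 300, [62, 180, 130]), (0.011, 539, [106, 151, 229])]
y [(-0.857, 349, [4, 172, 180]), (-0.005, 463, [16, 243, 227]), (0.795, 319, [24, 223, 177])]
t 48.7667
```

View pics/w6c.png

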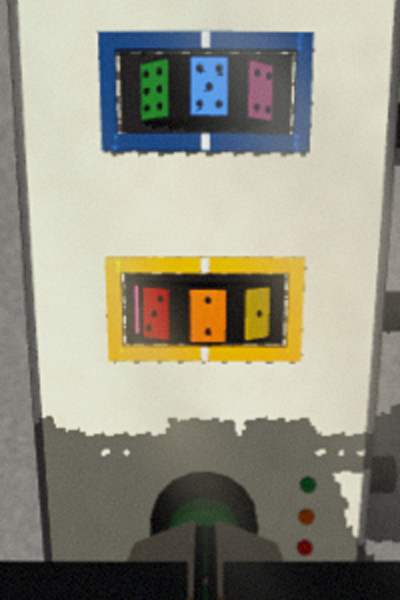

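Both wheels are centred: light blue 5 and orange 2, at u≈208 on the notches. Now the button.

Run:
```python
from h import *
y=-.085
arm.servo_line(at(0,y,.125),R,velocity=.15);f0=fz()
h=arm.servo_line(at(0,y,.074),velocity=.025,force_limit=2.)
zt=arm.get_obs()["ee_pos"][2]-N;f=fz()-f0;z=zt;print(h,zt,f.round(2))
if h:
    for _ in range(9):
        if f[2]>9.3: break
        z-=.001;arm.servo_line(at(0,y,z),velocity=.015);f=fz(2)-f0;print(round((zt-z)*1e3,1),f[2].round(1),end=" | ")
arm.servo_line(at(0,y,.125),velocity=.1)
print(arm.get_obs()["time_s"])
```

```text
True 0.09744813587730317 [ 0.38 -0.17  3.87]
1.0 4.9 | 2.0 5.4 | 3.0 6.0 | 4.0 6.8 | 5.0 7.9 | 6.0 8.6 | 7.0 10.0 | 53.6167
```

Run:
```python
from h import *
look("w7",{"b":.085,"y":.0915})
arm.sign_off()
```

```text
b [(-0.82, 300, [62, 180, 129]), (0.016, 560, [106, 150, 228])]
y [(-0.885, 334, [4, 173, 180]), (0.004, 486, [16, 242, 227]), (0.81, 320, [24, 219, 178])]
t 54.3083
the job is handed in; nothing more can be done
```

The address is set: blue wheel at 5, yellow wheel at 2. I then pressed the store button once, let go, and handed the job in at 54.3 s of the 67 s allowed.

- **Wheels:** the last picture, taken after the press, puts blue 0.016 rad and yellow 0.004 rad off centre; 0.16 rad is allowed.
- **Button:** I pushed down about 7 mm past first contact and it read 10.0 N, about what the data sheet gives for the bottom. It was pressed only after both wheels were set. I did not check separately that it sprang back up.
- **Forces:** the highest reading on the controller was about 12.5 N, on the yellow wheel. I sampled between moves, so a brief peak could have been higher.
- **Other objects:** I never steered towards them and met no unexpected contact, but I took no final picture to confirm they are where they were.

**What disagreed:**
- **Fingertip length:** contact came about 40 mm lower than `arm.nose_length` predicts with the gripper closed. The scene and wrist pictures agreed with that, so I worked from touch with a 40 mm correction.
- **Yellow wheel:** it turned about 18% less per stroke than drag / 28 mm. I corrected for this by looking again after strokes.

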